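Pack the textile class kit: interlocked cartons on the carry board, tins in the crate

ROBOT

A 6-joint arm with a two-finger parallel gripper is mounted at the origin on the work surface. World frame = base frame: x ahead of the robot, y to its left, z up, the work surface at z = 0. Lengths are in m, angles in rad, forces in N, time in s.
With the tool pointing down it reaches from about 0.275 to 0.725 m from the base axis. Payload 15.9 kg.
Tool frame: the origin (TCP) lies at the very end of the fingers, on their centre line; the grasp point (between the pads) lies 19 mm behind it; z points along the fingers, y is the line along which they close (so a half turn about z gives the same grasp; the last joint's range is limited). The gripper opens to 85 mm and grips with 20 to 120 N. Pads are 22 mm wide; open, the fingers measure 114 mm over their backs; the gripper's body (76 mm by 85 mm) begins 54 mm behind the grasp point. The pads swing forward as they close: fully open they stand 13 mm farther back than shut.
Start: joints at [0, 0.213, -0.034, 1.323, 0, 1.571], TCP at [0.5, -0, 0.231] pointing down, gripper open.
Joint ranges: [-2.98, 2.98], [-0.74, 1.72], [-1.14, 1.35], [-2.1, 2.04], [-1.57, 1.44], [-3.14, 3.14]. Speed limits (rad/s): [1.89, 1.89, 2.39, 2.57, 3.14, 3.14].

INTERFACE

Orientations are given as [roll, pitch, yaw] about the fixed x, y, z axes, in that order (R = Rz(yaw) Ry(pitch) Rx(roll)).
In Python, from plant import * gives the robot as it stands.
- The arm moves only by the tool drive_tool, never from a script. Its argument "steps" is one flat list of numbers, 6 for each row, row after row: the shift along the tool's x, y, z in cm, then the turn, a rotation vector about the tool's x, y, z in rad. A call has 1 to 5 rows; each row is the pose to reach, as a shift and turn from the pose commanded when the call began, along the tool's axes at that moment; what a row does not reach only later rows make up. A row lasts 1/8 s, in which the tool goes at most 62.5 mm and 10.7 degrees, less where a joint would pass 70% of its speed; a pose out of reach is approached as far as the arm can. A call with a gripper value outside its range is refused whole. "grip" is the closure in counts, from 0 (fully open) to 255 (shut), set as the call begins (left out, the last holds). The fingers move at their own pace and stop on an object; "squeeze" is the grip in N (left out, the last holds). Time passes only in rows, so rows that repeat a pose let the fingers close. It gives the time, the measured TCP pose, the force, the opening and the grip force at its end, in the units of the state.
- observe(): the state, without advancing time (a new reading comes with each control period).
- camera(name): name is "scene" or "side" or "wrist"; returns the picture (480x640x3 uint8, red, green, blue); there is no depth.
- get_calibration(name): a dict with "fov_y" (degrees; the focal length in pixels is half the picture's height over the tangent of half this angle, whatever the lens; pixels are square), "cx", "cy" (the principal point, pixels), "eye" and "attitude" of the camera in the world. Camera axes: x right, y down, z forward; pixel columns grow to the right and rows downward; lengths in m; the calibration is good to about 2 mm. A picture is of the moment at which its call begins: read the wrist's pose just before it. get_calibration takes no time and is no camera call; for the wrist camera it gives the pose at the moment of the call.
- sign_off(): hands the job in; it is judged then, once.
The state is a dict: "clock": time; "joint_pos": joint angles; "dq": joint speeds; "joint_torque": joint torques, N m; "ee_pos": TCP position; "ee_rot": TCP orientation; "ft_force": force on the tool from outside, world axes, zero at the start; "torque": the same for the moment, N m; "width": finger opening in m; "finger_force": force on a finger pad.
Only numpy, scipy, OpenCV 4.12 (cv2) and the standard library are available. Lean on these libraries where they do the work, as an engineer would, in place of code of your own. Each camera call takes 0.05 s, during which the arm holds its last target. There are 200 camera calls.

TASK

Pack the textile class kit: build all the sample cartons up on the carry board as two interlocking layers, and stand every tin upright in the divided crate, one to a cell. The carton already lying crosswise at one end of the board stays; finish its layer with two cartons lengthwise beside it, one flush along each long edge of the board with a gap between them, then lay whatever cartons remain as a second layer squarely on top in the same pattern turned end for end (its crosswise place is at the other end; with fewer than three cartons left, any of its places may stay empty). Leave the other things on the table alone.

Things in the scene. Friction and masses are not known exactly. Their poses are not given: they have to be found in the camera images.
- board: the carry board, fixed: a plywood slab 162 (its x) x 114 (its y) on two runners, top surface 20 above the table; origin at the centre of its underside, on the table, z up. A layer covers it: 6 between a crosswise carton (centred at x = -60 or +60) and the ends of the lengthwise pair, 30 between the two of the pair
- low_cross (a point): centre of the lower crosswise place, where carton0 lies from the start: x -60, y 0, 40 above the table in the board's frame
- low_a (a point): where the centre of a lower lengthwise carton belongs: x 25, y -36, 40 above the table in the board's frame; axes as the board's, carton along x
- low_b (a point): the same for the other lower lengthwise carton: x 25, y 36, 40 up; carton along the board's x
- up_cross (a point): centre of the upper crosswise place: x 60, y 0, 80 above the table; axes as the board's, carton along the board's y
- up_a (a point): centre of an upper lengthwise place: x -25, y -36, 80 up; carton along the board's x
- up_b (a point): centre of the other upper lengthwise place: x -25, y 36, 80 up; carton along the board's x
- crate: the divided crate, fixed: open plywood tray 158 x 158, 30 tall, outer walls 6 thick and two dividers that cross in the middle, 30 tall as well, making 2 x 2 cells each about 70 x 70 inside with a floor 6 above the table, their centres at x = +-38, y = +-38; origin at the centre of its underside, x and y along the walls, z up
- carton0_c (a point): grey-lidded cardboard sample carton 112 long (x) x 42 wide (y) x 40 tall (z), about 0.2 kg, rigid; the point is its centre, half-way up. This is the one already lying crosswise on the board
- carton1_c (a point): grey-lidded cardboard sample carton 112 long (x) x 42 wide (y) x 40 tall (z), about 0.2 kg, rigid; the point is its centre, half-way up. Lies lid up on the table at the start; may be absent
- carton2_c (a point): grey-lidded cardboard sample carton 112 long (x) x 42 wide (y) x 40 tall (z), about 0.2 kg, rigid; the point is its centre, half-way up. Lies lid up on the table at the start; may be absent
- carton3_c (a point): grey-lidded cardboard sample carton 112 long (x) x 42 wide (y) x 40 tall (z), about 0.2 kg, rigid; the point is its centre, half-way up. Lies lid up on the table at the start; may be absent
- carton4_c (a point): grey-lidded cardboard sample carton 112 long (x) x 42 wide (y) x 40 tall (z), about 0.2 kg, rigid; the point is its centre, half-way up. Lies lid up on the table at the start; may be absent
- carton5_c (a point): grey-lidded cardboard sample carton 112 long (x) x 42 wide (y) x 40 tall (z), about 0.2 kg, rigid; the point is its centre, half-way up. Lies lid up on the table at the start; may be absent
- tin1_c (a point): round steel tin with a lid and paper band, 56 across, 62 tall, about 0.22 kg, standing on the table; the point is its centre, half-way up, z up its axis; may be absent
- tin2_c (a point): round steel tin with a lid and paper band, 56 across, 62 tall, about 0.22 kg, standing on the table; the point is its centre, half-way up, z up its axis; may be absent
- tin3_c (a point): round steel tin with a lid and paper band, 56 across, 62 tall, about 0.22 kg, standing on the table; the point is its centre, half-way up, z up its axis; may be absent
- spool_a: a wooden thread spool, 42 wide, 50 tall, blue thread (mm); loose bystander, not to be disturbed; origin at its underside
- spool_b: a wooden thread spool, 42 wide, 50 tall, brown thread (mm); loose bystander, not to be disturbed; origin at its underside
- tape: a yellow roll, 60 wide, 22 high (mm); loose bystander, not to be disturbed; origin at its underside
There are look-alikes about, which are no part of the job. What is shaped like the part that bears carton4_c but yellow is not meant.

How it is judged:
On the way:
1. the lower layer is complete: the first carton crosswise and two cartons lengthwise beside it (horizontal distance between carton0_c and low_cross below 0.014 m and height (world z) of carton0_c between 0.032 and 0.048 m and angle between the x axis of carton0_c and the y axis of board, either way round below 0.15 rad and ((horizontal distance between carton1_c and low_a below 0.014 m and height (world z) of carton1_c between 0.032 and 0.048 m and angle between the x axis of carton1_c and the x axis of board, either way round below 0.15 rad) or (horizontal distance between carton2_c and low_a below 0.014 m and height (world z) of carton2_c between 0.032 and 0.048 m and angle between the x axis of carton2_c and the x axis of board, either way round below 0.15 rad) or (horizontal distance between carton3_c and low_a below 0.014 m and height (world z) of carton3_c between 0.032 and 0.048 m and angle between the x axis of carton3_c and the x axis of board, either way round below 0.15 rad) or (horizontal distance between carton4_c and low_a below 0.014 m and height (world z) of carton4_c between 0.032 and 0.048 m and angle between the x axis of carton4_c and the x axis of board, either way round below 0.15 rad) or (horizontal distance between carton5_c and low_a below 0.014 m and height (world z) of carton5_c between 0.032 and 0.048 m and angle between the x axis of carton5_c and the x axis of board, either way round below 0.15 rad)) and ((horizontal distance between carton1_c and low_b below 0.014 m and height (world z) of carton1_c between 0.032 and 0.048 m and angle between the x axis of carton1_c and the x axis of board, either way round below 0.15 rad) or (horizontal distance between carton2_c and low_b below 0.014 m and height (world z) of carton2_c between 0.032 and 0.048 m and angle between the x axis of carton2_c and the x axis of board, either way round below 0.15 rad) or (horizontal distance between carton3_c and low_b below 0.014 m and height (world z) of carton3_c between 0.032 and 0.048 m and angle between the x axis of carton3_c and the x axis of board, either way round below 0.15 rad) or (horizontal distance between carton4_c and low_b below 0.014 m and height (world z) of carton4_c between 0.032 and 0.048 m and angle between the x axis of carton4_c and the x axis of board, either way round below 0.15 rad) or (horizontal distance between carton5_c and low_b below 0.014 m and height (world z) of carton5_c between 0.032 and 0.048 m and angle between the x axis of carton5_c and the x axis of board, either way round below 0.15 rad))), for 0.2 s.
At the end, for the whole second after the job is handed in: Lower layer complete, every other carton in an upper place: within 14 mm in plan, 8 mm in height, 8 degrees of its place, lid up; every tin upright (7 degrees) on a cell floor within 16 mm of the cell centre in x and y; all at rest (all of step 1 and ((horizontal distance between carton1_c and low_a below 0.014 m and height (world z) of carton1_c between 0.032 and 0.048 m and angle between the x axis of carton1_c and the x axis of board, either way round below 0.15 rad) or (horizontal distance between carton1_c and low_b below 0.014 m and height (world z) of carton1_c between 0.032 and 0.048 m and angle between the x axis of carton1_c and the x axis of board, either way round below 0.15 rad) or (horizontal distance between carton1_c and up_cross below 0.014 m and height (world z) of carton1_c between 0.072 and 0.088 m and angle between the x axis of carton1_c and the y axis of board, either way round below 0.15 rad) or (horizontal distance between carton1_c and up_a below 0.014 m and height (world z) of carton1_c between 0.072 and 0.088 m and angle between the x axis of carton1_c and the x axis of board, either way round below 0.15 rad) or (horizontal distance between carton1_c and up_b below 0.014 m and height (world z) of carton1_c between 0.072 and 0.088 m and angle between the x axis of carton1_c and the x axis of board, either way round below 0.15 rad)) and angle between each of carton1_c, carton2_c, carton3_c, carton4_c, carton5_c, tin1_c, tin2_c, tin3_c's own z axis and vertical below 0.12 rad and linear speed of each of carton1, carton2, carton3, carton4, carton5, tin1, tin2, tin3 below 0.02 m/s and ((horizontal distance between carton2_c and low_a below 0.014 m and height (world z) of carton2_c between 0.032 and 0.048 m and angle between the x axis of carton2_c and the x axis of board, either way round below 0.15 rad) or (horizontal distance between carton2_c and low_b below 0.014 m and height (world z) of carton2_c between 0.032 and 0.048 m and angle between the x axis of carton2_c and the x axis of board, either way round below 0.15 rad) or (horizontal distance between carton2_c and up_cross below 0.014 m and height (world z) of carton2_c between 0.072 and 0.088 m and angle between the x axis of carton2_c and the y axis of board, either way round below 0.15 rad) or (horizontal distance between carton2_c and up_a below 0.014 m and height (world z) of carton2_c between 0.072 and 0.088 m and angle between the x axis of carton2_c and the x axis of board, either way round below 0.15 rad) or (horizontal distance between carton2_c and up_b below 0.014 m and height (world z) of carton2_c between 0.072 and 0.088 m and angle between the x axis of carton2_c and the x axis of board, either way round below 0.15 rad)) and ((horizontal distance between carton3_c and low_a below 0.014 m and height (world z) of carton3_c between 0.032 and 0.048 m and angle between the x axis of carton3_c and the x axis of board, either way round below 0.15 rad) or (horizontal distance between carton3_c and low_b below 0.014 m and height (world z) of carton3_c between 0.032 and 0.048 m and angle between the x axis of carton3_c and the x axis of board, either way round below 0.15 rad) or (horizontal distance between carton3_c and up_cross below 0.014 m and height (world z) of carton3_c between 0.072 and 0.088 m and angle between the x axis of carton3_c and the y axis of board, either way round below 0.15 rad) or (horizontal distance between carton3_c and up_a below 0.014 m and height (world z) of carton3_c between 0.072 and 0.088 m and angle between the x axis of carton3_c and the x axis of board, either way round below 0.15 rad) or (horizontal distance between carton3_c and up_b below 0.014 m and height (world z) of carton3_c between 0.072 and 0.088 m and angle between the x axis of carton3_c and the x axis of board, either way round below 0.15 rad)) and ((horizontal distance between carton4_c and low_a below 0.014 m and height (world z) of carton4_c between 0.032 and 0.048 m and angle between the x axis of carton4_c and the x axis of board, either way round below 0.15 rad) or (horizontal distance between carton4_c and low_b below 0.014 m and height (world z) of carton4_c between 0.032 and 0.048 m and angle between the x axis of carton4_c and the x axis of board, either way round below 0.15 rad) or (horizontal distance between carton4_c and up_cross below 0.014 m and height (world z) of carton4_c between 0.072 and 0.088 m and angle between the x axis of carton4_c and the y axis of board, either way round below 0.15 rad) or (horizontal distance between carton4_c and up_a below 0.014 m and height (world z) of carton4_c between 0.072 and 0.088 m and angle between the x axis of carton4_c and the x axis of board, either way round below 0.15 rad) or (horizontal distance between carton4_c and up_b below 0.014 m and height (world z) of carton4_c between 0.072 and 0.088 m and angle between the x axis of carton4_c and the x axis of board, either way round below 0.15 rad)) and ((horizontal distance between carton5_c and low_a below 0.014 m and height (world z) of carton5_c between 0.032 and 0.048 m and angle between the x axis of carton5_c and the x axis of board, either way round below 0.15 rad) or (horizontal distance between carton5_c and low_b below 0.014 m and height (world z) of carton5_c between 0.032 and 0.048 m and angle between the x axis of carton5_c and the x axis of board, either way round below 0.15 rad) or (horizontal distance between carton5_c and up_cross below 0.014 m and height (world z) of carton5_c between 0.072 and 0.088 m and angle between the x axis of carton5_c and the y axis of board, either way round below 0.15 rad) or (horizontal distance between carton5_c and up_a below 0.014 m and height (world z) of carton5_c between 0.072 and 0.088 m and angle between the x axis of carton5_c and the x axis of board, either way round below 0.15 rad) or (horizontal distance between carton5_c and up_b below 0.014 m and height (world z) of carton5_c between 0.072 and 0.088 m and angle between the x axis of carton5_c and the x axis of board, either way round below 0.15 rad)) and (x of tin1_c in the frame of crate between -0.054 and -0.022 m or x of tin1_c in the frame of crate between 0.022 and 0.054 m) and (y of tin1_c in the frame of crate between -0.054 and -0.022 m or y of tin1_c in the frame of crate between 0.022 and 0.054 m) and z of each of tin1_c, tin2_c, tin3_c in the frame of crate below 0.045 m and (x of tin2_c in the frame of crate between -0.054 and -0.022 m or x of tin2_c in the frame of crate between 0.022 and 0.054 m) and (y of tin2_c in the frame of crate between -0.054 and -0.022 m or y of tin2_c in the frame of crate between 0.022 and 0.054 m) and (x of tin3_c in the frame of crate between -0.054 and -0.022 m or x of tin3_c in the frame of crate between 0.022 and 0.054 m) and (y of tin3_c in the frame of crate between -0.054 and -0.022 m or y of tin3_c in the frame of crate between 0.022 and 0.054 m)); the robot touches nothing.
It fails at once if a thread spool or the yellow roll is moved more than 5 cm (distance of any of spool_a, spool_b, tape from where it was at the start of the episode above 0.05 m).
Of carton1, carton2, carton3, carton4, carton5 only 4 to 5 are there at a start; the rules pass over those that are not, and their reading is None.
Of tin1, tin2, tin3 only 2 to 3 are there at a start; the rules pass over those that are not, and their reading is None.
At some moment in a run one of tin1, tin2, tin3 may be knocked a few centimetres aside while the robot is not near it.
Once in a run the grip may slacken for a moment while it holds something.
It also fails if it takes over 210 s, if anything falls off the work surface, if the arm or the gripper's body presses on something with over 40 N, if the wrist force passes 120 N, or if a joint passes its speed limit or range.

## Working session

There is one attempt and no reset: what is moved stays moved. The work goes in short steps, Python scripts to look and compute and a tool call to move; the robot and the scene stay as the last step left them, time stands still between calls to the robot, and variables do not carry over. Pictures are saved under pics/ and viewed, at most 14 in all, crops included, and the job is handed in when it is done.

Besides the shell and the picture viewer there is one more tool, called after "Request:" as name(argument=value, ...), one argument or row to a line, values as JSON. drive_tool: Moves the arm, as the interface text tells. Its arguments: {"type":"object","properties":{"steps":{"type":"array"},"grip":{"type":"number"},"squeeze":{"type":"number"}},"required":["steps"]}

```bash
ls; mkdir -p pics
python3 - <<'E'
from plant import *
import cv2
for n in ("scene","side","wrist"):
    c=get_calibration(n); print(n,c)
    cv2.imwrite(f"pics/{n}0.png",camera(n)[:,:,::-1])
print(observe())
E
```

```text
pics
scene {'fov_y': 52.648580321406506, 'cx': 318.6696420738135, 'cy': 239.04231498087694, 'eye': array([1.11584334, 0.24119504, 0.89601737]), 'attitude': array([-2.44530068, -0.01030664,  2.05650737])}
side {'fov_y': 47.6556876637232, 'cx': 316.80411360153016, 'cy': 235.38932528410697, 'eye': array([-0.19055694, -0.79135246,  0.9275459 ]), 'attitude': array([-2.2652533 ,  0.00462771, -0.77473609])}
wrist {'fov_y': 66.39750791847152, 'cx': 317.63308020531076, 'cy': 235.60059507341325, 'eye': array([0.49913728, 0.06817591, 0.37391321]), 'attitude': array([ 2.87270307e+00,  8.36329202e-04, -1.87130084e-04])}
{'clock': 0.15, 'joint_pos': array([-5.76266768e-06,  2.13257794e-01, -3.49068555e-02,  1.32351153e+00,
        2.56117559e-06,  1.57077675e+00]), 'dq': array([ 0.00053918, -0.0006796 ,  0.00238053, -0.00046552, -0.00124351,
        0.00038713]), 'joint_torque': array([ 7.54873927e-04, -6.86405826e+01,  4.87247872e+01,  1.30636684e-02,
        8.93374795e-05, -4.25830592e-06]), 'ee_pos': array([ 4.99728697e-01, -2.07146340e-06,  2.30925731e-01]), 'ee_rot': array([-3.14071280e+00, -2.57840310e-06,  1.57081014e+00]), 'ft_force': array([ 0.26030109,  0.19018863, -0.32308928]), 'torque': array([-0.02959945, -0.02679915,  0.00862675]), 'finger_force': 0.0, 'width': 0.08539768002727545}
```

View pics/scene0.png

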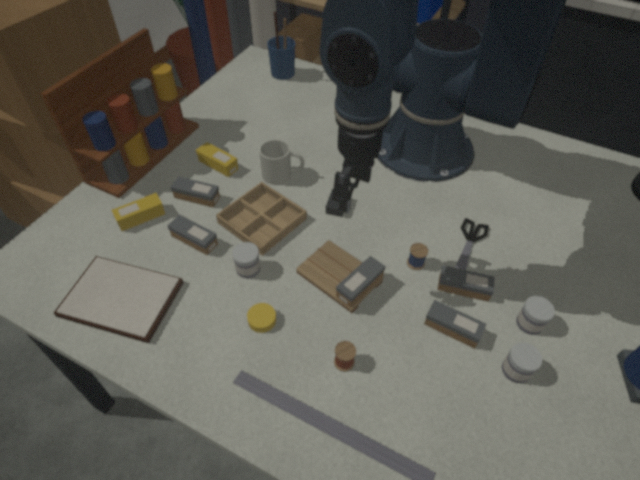

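View pics/side0.png

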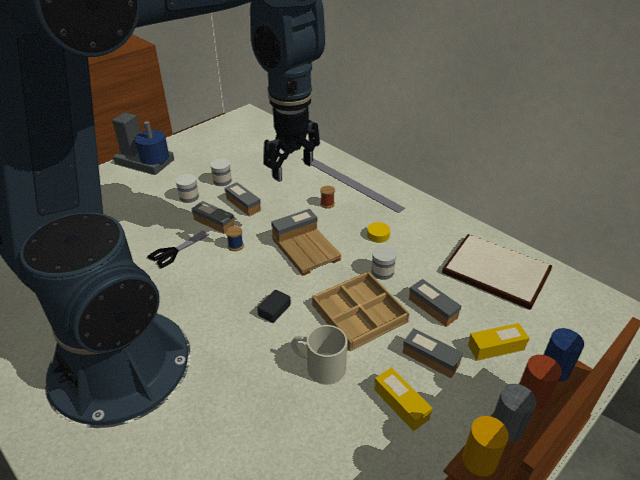

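The scene view shows four loose grey cartons: (195,191), (192,233), (467,283) and (456,323). It also shows three tins at (246,260), (536,314) and (523,362), the board at (340,275) with carton0 at (361,280), and the crate at (262,217). The side view agrees. The yellow boxes are look-alikes.

```bash
cat > h.py <<'E'
import numpy as np, cv2
from plant import *
from scipy.spatial.transform import Rotation as Ro
def K(c): 
    f=240/np.tan(np.radians(c["fov_y"])/2); return f,c["cx"],c["cy"]
def RT(c): return Ro.from_euler("xyz",c["attitude"]).as_matrix(), np.array(c["eye"])
def unproj(c,px,z):
    f,cx,cy=K(c);R,e=RT(c);px=np.atleast_2d(px).astype(float)
    d=np.c_[(px[:,0]-cx)/f,(px[:,1]-cy)/f,np.ones(len(px))]@R.T
    return (e+d*((z-e[2])/d[:,2])[:,None])[:,:2]
def proj(c,P):
    f,cx,cy=K(c);R,e=RT(c);q=(np.atleast_2d(P)-e)@R
    return np.c_[cx+f*q[:,0]/q[:,2],cy+f*q[:,1]/q[:,2]]
def snap(n,name):
    c=get_calibration(n);im=camera(n)[:,:,::-1].copy();cv2.imwrite(f"pics/{name}.png",im);return c,im
E
python3 - <<'E'
from h import *
def crop(src,dst,x0,y0,x1,y1,s):
    im=cv2.resize(cv2.imread(src)[y0:y1,x0:x1],None,fx=s,fy=s,interpolation=cv2.INTER_CUBIC)
    im=cv2.convertScaleAbs(im,alpha=1.5)
    for x in range(x0-x0%-20,x1,20): cv2.putText(im,str(x),(int((x-x0)*s),8),0,.3,(0,0,255));cv2.line(im,(int((x-x0)*s),10),(int((x-x0)*s),14),(0,0,255))
    for y in range(y0-y0%-20,y1,20): cv2.putText(im,str(y),(0,int((y-y0)*s)),0,.3,(0,0,255))
    cv2.imwrite(dst,im)
crop("pics/scene0.png","pics/sc.png",160,140,560,390,2)
cs=get_calibration("scene");cd=get_calibration("side")
obj=dict(c1=[(195,188),(433,347),.04],c2=[(193,229),(436,297),.04],c3=[(468,277),(214,214),.04],c4=[(456,318),(243,195),.04],t1=[(246,251),(384,254),.062],t2=[(537,306),(187,181),.062],t3=[(523,353),(221,165),.062],c0=[(362,275),(294,219),.06],sa=[(419,248),(235,230),.05],sb=[(346,350),(327,190),.05],tape=[(262,315),(378,230),.022],crate=[(262,214),(361,305),.03])
for k,(a,b,z) in obj.items(): print(k,unproj(cs,a,z).round(3),unproj(cd,b,z).round(3))
E
```

```text
c1 [[ 0.478 -0.437]] [[ 0.471 -0.449]]
c2 [[ 0.591 -0.357]] [[ 0.591 -0.369]]
c3 [[0.42 0.25]] [[0.419 0.231]]
c4 [[0.531 0.258]] [[0.529 0.245]]
t1 [[ 0.601 -0.201]] [[ 0.599 -0.208]]
t2 [[0.442 0.394]] [[0.441 0.385]]
t3 [[0.56  0.392]] [[0.56  0.385]]
c0 [[0.538 0.05 ]] [[0.54  0.045]]
sa [[0.403 0.129]] [[0.41  0.127]]
sb [[0.706 0.094]] [[0.703 0.086]]
tape [[ 0.703 -0.1  ]] [[ 0.697 -0.109]]
crate [[ 0.467 -0.247]] [[ 0.46  -0.262]]
```

View pics/sc.png

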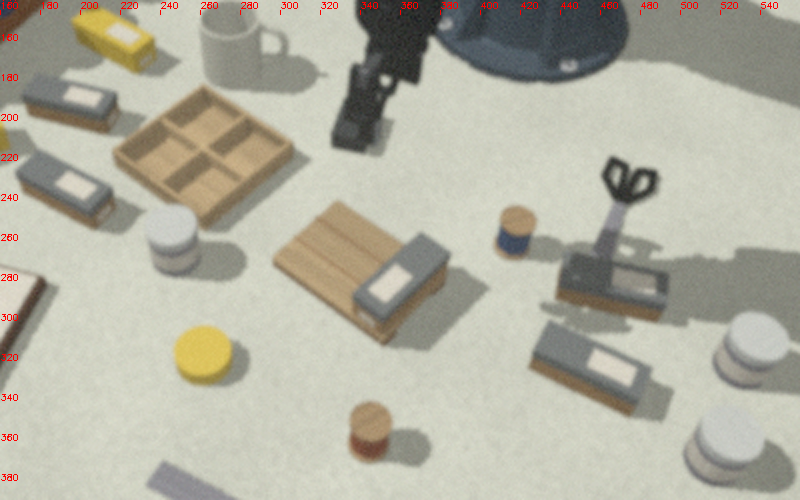

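View pics/wrist0.png

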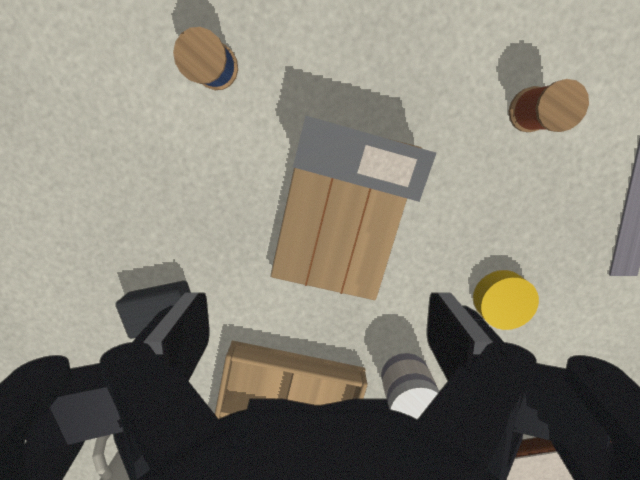

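Wrist view: carton0's lid corners are at (306,117), (436,152), (419,201) and (295,168). The free end of the board is at (271,276) and (377,299). A tin is at (412,400), and the spools, tape and crate match what I placed from the other cameras. Next I'll calibrate a detector and the board pose.

```bash
cat >> h.py <<'E'
def blobs(c,im,mask,z,amin):
    out=[]
    for k in cv2.findContours(mask.astype(np.uint8)*255,cv2.RETR_EXTERNAL,cv2.CHAIN_APPROX_NONE)[0]:
        if cv2.contourArea(k)<150: continue
        p=(unproj(c,k[:,0],z)*1000).astype(np.float32)
        (x,y),(w,h),a=cv2.minAreaRect(p)
        if w*h<amin: continue
        if w<h: w,h,a=h,w,a+90
        out.append([x/1000,y/1000,w,h,(a+90)%180-90,cv2.contourArea(p)/(w*h)])
    return out
def lids(c,im,z=.04):
    v=im.astype(int);b,g,r=v[...,0],v[...,1],v[...,2]
    m=(g>65)&(g<118)&(b-r>=3)
    m=cv2.morphologyEx(m.astype(np.uint8),cv2.MORPH_OPEN,np.ones((3,3)))
    return blobs(c,im,m,z,1500)
def tins(c,im,z=.062):
    m=cv2.morphologyEx((im.min(2)>205).astype(np.uint8),cv2.MORPH_OPEN,np.ones((5,5)))
    return blobs(c,im,m,z,1200)
def show(l):
    for o in l: print("  x %.4f y %.4f  %.0f x %.0f  ang %.1f fill %.2f"%tuple(o))
def goto(x,y,z,yaw):
    "shift (cm) and turn from the present pose, yaw in deg = direction of tool x, taken mod 180"
    s=observe();R=Ro.from_euler("xyz",s["ee_rot"])
    best=None
    for k in (-360,-180,0,180,360):
        T=Ro.from_euler("xyz",[np.pi,0,np.radians(yaw+k)]);rv=(R.inv()*T).as_rotvec()
        q6=s["joint_pos"][5]+rv[2]
        if abs(q6)<3.0 and (best is None or np.linalg.norm(rv)<np.linalg.norm(best)): best=rv
    d=R.inv().apply(np.array([x,y,z])-s["ee_pos"])*100
    print("goto",[x,y,z,yaw],"shift",d.round(2),"turn",best.round(3))
E
python3 - <<'E'
from h import *
c=get_calibration("wrist");im=cv2.imread("pics/wrist0.png")
for p in [(325,150),(340,100),(410,400),(120,140),(390,165),(160,310)]: print(p,im[p[1],p[0]])
print(unproj(c,[(306,117),(436,152),(419,201),(295,168)],.06).round(4))
print(unproj(c,[(271,276),(377,299)],.02).round(4), unproj(c,[(232,342),(365,369)],.03).round(4))
show(lids(c,im,.06)); show(tins(c,im))
E
```

```text
(325, 150) [114 109 109]
(340, 100) [109 117 119]
(410, 400) [211 216 219]
(120, 140) [174 189 192]
(390, 165) [172 188 197]
(160, 310) [63 61 61]
[[0.4895 0.082 ]
 [0.5978 0.0541]
 [0.5867 0.0127]
 [0.4798 0.0409]]
[[ 0.4507 -0.0726]
 [ 0.5613 -0.0985]] [[ 0.4083 -0.1433]
 [ 0.5501 -0.1762]]
```

Request:
drive_tool(
  steps=[6,-0.4,-1.4,0,0,0,12,-0.8,-2.8,0,0,0,18,-1.2,-4.2,0,0,0,23,-1.6,-5.6,0,0,0,28,-2,-7,0,0,0],
  grip=0,
)

```text
clock: 0.78
ee_pos: [0.4794, 0.2817, 0.3016]
ee_rot: [-3.141, 0.0, 1.571]
ft_force: [1.8, -0.6, -0.5]
width: 0.0854
finger_force: 0.0
```

Request:
drive_tool(
  steps=[0,0,0,0,0,0,0,0,0,0,0,0],
)

```text
clock: 1.02
ee_pos: [0.4799, 0.2797, 0.3008]
ee_rot: [-3.141, 0.001, 1.571]
ft_force: [0.3, -0.2, -0.0]
width: 0.0854
finger_force: 0.0
```

```bash
sed -i 's/    v=im.astype(int);/    v=cv2.medianBlur(im,5).astype(int);/; s/(g<118)&(b-r>=3)/(g<128)\&(b-r>=1)/; s/im.min(2)>205/cv2.medianBlur(im,5).min(2)>200/' h.py
python3 - <<'E'
from h import *
print(observe()["ee_pos"])
c,im=snap("wrist","w1")
show(lids(c,im));print();show(tins(c,im))
c=cv2.imread("pics/wrist0.png")
E
```

```text
[0.47990288 0.27972023 0.30084332]
  x 0.3428 y 0.2358  89 x 21  ang 0.0 fill 0.72
  x 0.5300 y 0.2535  57 x 35  ang 21.8 fill 0.33
  x 0.4213 y 0.2491  111 x 44  ang -78.3 fill 0.56
  x 0.7985 y 0.1950  257 x 28  ang 90.0 fill 0.80
```

View pics/w1.png

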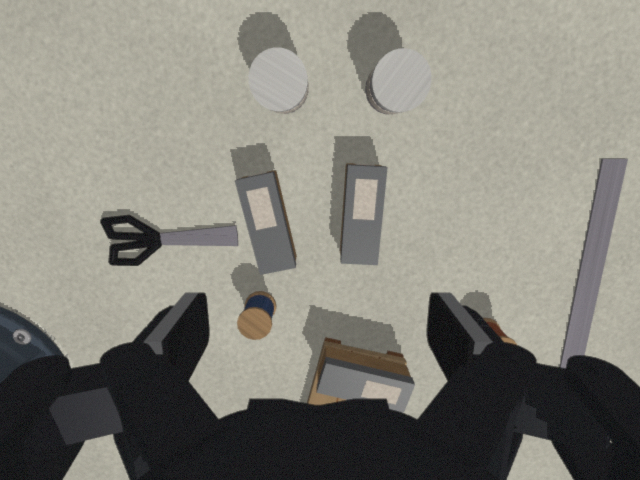

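c4's lid corners are (344,164), (386,167), (378,265) and (341,263). c3's are (236,179), (273,172), (296,266) and (263,274). The tin lids are centred at (278,79) and (401,80). The scissors tip is at (238,235), close to c3.

```bash
cat >> h.py <<'E'
def rect(c,px,z):
    (x,y),(w,h),a=cv2.minAreaRect((unproj(c,px,z)*1000).astype(np.float32))
    if w<h: w,h,a=h,w,a+90
    return x/1000,y/1000,w,h,(a+90)%180-90,1
E
python3 - <<'E'
from h import *
c=get_calibration("wrist");im=cv2.imread("pics/w1.png")
show([rect(c,[(344,164),(386,167),(378,265),(341,263)],.04),rect(c,[(236,179),(273,172),(296,266),(263,274)],.04)])
print(unproj(c,[(278,79),(401,80)],.062),unproj(c,[(238,225),(238,245)],.003), proj(c,[(.56,.39,.062)]))
for p in [(365,240),(275,240),(250,150),(278,79),(401,80),(200,100)]: print(p,im[p[1]-2:p[1]+3,p[0]-2:p[0]+3].mean((0,1)))
E
```

```text
x 0.5287 y 0.2583  115 x 46  ang 88.1 fill 1.00
  x 0.4225 y 0.2492  114 x 41  ang -77.3 fill 1.00
[[0.44095935 0.39899005]
 [0.55986141 0.39800032]] [[0.38058199 0.23934398]
 [0.37906864 0.21348783]] [[400.65069055  88.85718747]]
(365, 240) [111.64 111.68 111.08]
(275, 240) [104.72 104.24 103.24]
(250, 150) [101.6  110.24 111.4 ]
(278, 79) [171.88 176.76 178.48]
(401, 80) [170.88 175.36 177.16]
(200, 100) [155.28 168.84 171.12]
```

Request:
drive_tool(
  steps=[-1,2,5,0,0,0.03,-2.2,4.5,10,0,0,0.035,-2.2,4.9,15,0,0,0.035,-2.2,4.9,15,0,0,0.035,-2.2,4.9,15,0,0,0.035],
)

```text
clock: 1.7
ee_pos: [0.5295, 0.2578, 0.1535]
ee_rot: [3.14, -0.001, 1.535]
ft_force: [-1.4, 0.3, 1.5]
width: 0.0854
finger_force: 0.0
```

```bash
sed -i 's/(b-r>=1)/(b-r>=-4)/; s/    m=cv2.morphologyEx((cv2.medianBlur(im,5).min(2)>200)/    v=cv2.medianBlur(im,5).astype(int);m=cv2.morphologyEx(((v[...,2]-v[...,0]<11)\&(v[...,1]>145))/' h.py
python3 - <<'E'
from h import *
s=observe();print(s["ee_pos"],s["ee_rot"])
c,im=snap("wrist","w2")
show(lids(c,im));print();show(tins(c,im))
print();im=cv2.imread("pics/w1.png");c["eye"]=c["eye"]
E
```

```text
[0.52953976 0.25778265 0.1534588 ] [ 3.13994976e+00 -8.76693275e-04  1.53511554e+00]
  x 0.3996 y 0.2325  141 x 118  ang 37.5 fill 0.37
  x 0.5300 y 0.2591  114 x 43  ang 87.1 fill 0.97
  x 0.4372 y 0.3903  61 x 38  ang -2.0 fill 0.48
```

Request:
drive_tool(
  steps=[0.1,0,5,0,0,0.015,0.1,0,10,0,0,0.015,0.1,0,13.9,0,0,0.015,0.1,0,13.9,0,0,0.015,0.1,0,13.9,0,0,0.015],
)

```text
clock: 2.38
ee_pos: [0.5306, 0.2598, 0.0151]
ee_rot: [3.139, -0.002, 1.521]
ft_force: [-0.6, 0.9, 1.0]
width: 0.0854
finger_force: 0.0
```

Request:
drive_tool(
  steps=[0,0,0,0,0,0,0,0,0,0,0,0,0,0,0,0,0,0,0,0,0,0,0,0,0,0,0,0,0,0],
  grip=255,
  squeeze=60,
)

```text
clock: 3.0
ee_pos: [0.5297, 0.2593, 0.0134]
ee_rot: [3.14, -0.001, 1.521]
ft_force: [-0.9, -0.8, 10.9]
width: 0.0408
finger_force: 61.4
```

Request:
drive_tool(
  steps=[0,0,-3,0,0,0,0,0,-7,0,0,0,0,0,-12,0,0,0,0,0,-12,0,0,0],
)

```text
clock: 3.5
ee_pos: [0.531, 0.2599, 0.1363]
ee_rot: [3.136, -0.003, 1.521]
ft_force: [0.7, 0.7, -2.0]
width: 0.0409
finger_force: 61.7
```

Run:
```python
from h import *
goto(.5534,-.0438,.15,76.2)
```

```text
goto [0.5534, -0.0438, 0.15, 76.2] shift [-30.22   3.77  -1.44] turn [ 0.005 -0.004  0.191]
```

Request:
drive_tool(
  steps=[-6,0.7,-1.4,0,0,0.04,-12,1.4,-1.4,0,0,0.08,-18,2.2,-1.4,0,0,0.12,-24,3,-1.4,0,0,0.16,-30,3.7,-1.4,0,0,0.19],
)

```text
clock: 4.12
ee_pos: [0.5504, -0.0444, 0.1456]
ee_rot: [-3.141, 0.0, 1.33]
ft_force: [0.9, -0.5, -2.0]
width: 0.0409
finger_force: 61.5
```

Request:
drive_tool(
  steps=[0,0,0,0,0,0,0,0,0,0,0,0],
)

```text
clock: 4.38
ee_pos: [0.5506, -0.0425, 0.1456]
ee_rot: [-3.14, -0.0, 1.33]
ft_force: [0.4, 0.3, -1.8]
width: 0.0406
finger_force: 61.5
```

Run:
```python
from h import *
s=observe();print(s["ee_pos"],s["ee_rot"])
c,im=snap("wrist","w3")
show(lids(c,im,.06))
goto(.5534,-.0438,.034,76.2)
```

```text
[ 0.55055772 -0.04247178  0.14561903] [-3.14042945e+00 -9.28261455e-05  1.33018185e+00]
  x 0.5403 y -0.0798  168 x 117  ang 76.2 fill 0.35
  x 0.5196 y 0.0530  76 x 43  ang -15.2 fill 0.79
goto [0.5534, -0.0438, 0.034, 76.2] shift [-0.13  0.32 11.18] turn [-0.001 -0.     0.001]
```

View pics/w3.png

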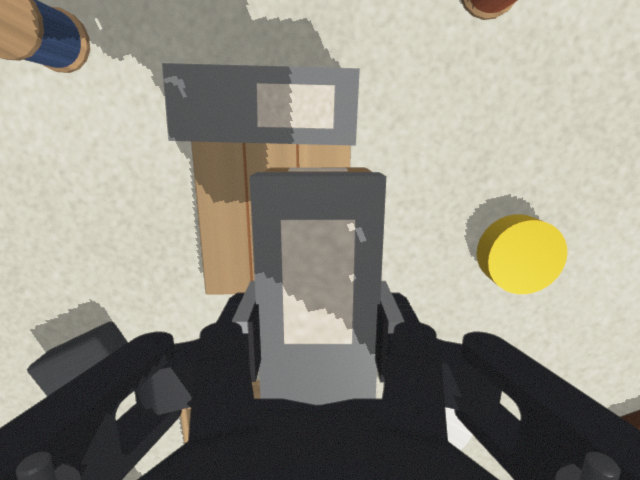

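Close view: carton0's lid corners are (163,64), (359,69), (357,145) and (168,139). The board's left free corner is (205,294), with its left edge meeting carton0 at (190,142). The held carton's far lid edge is (252,173)–(385,173).

Run:
```python
from h import *
c=get_calibration("wrist")
show([rect(c,[(163,64),(359,69),(357,145),(168,139)],.06)])
print("board",unproj(c,[(205,294),(190,142),(352,146)],.02))
print("held",unproj(c,[(252,173),(385,173)],.1725))
```

```text
x 0.5382 y 0.0485  114 x 42  ang -15.5 fill 1.00
board [[ 0.44977271 -0.07306141]
 [ 0.47650454  0.04101638]
 [ 0.58772635  0.01100603]]
held [[0.54315462 0.01798759]
 [0.58375006 0.00807472]]
```

Request:
drive_tool(
  steps=[0,0.2,5,0,0,0,0,0.25,9,0,0,0,0,0.25,10.7,0,0,0,0,0.25,11.15,0,0,0,0,0.25,11.15,0,0,0],
)

```text
clock: 5.05
ee_pos: [0.5537, -0.0424, 0.0352]
ee_rot: [3.141, -0.0, 1.332]
ft_force: [-0.1, -0.7, -1.8]
width: 0.0407
finger_force: 61.5
```

Request:
drive_tool(
  steps=[0,0,0,0,0,0,0,0,0,0,0,0,0,0,0,0,0,0,0,0,0,0,0,0],
  grip=80,
)

```text
clock: 5.55
ee_pos: [0.5535, -0.0431, 0.035]
ee_rot: [3.141, -0.0, 1.331]
ft_force: [0.3, -0.6, -0.4]
width: 0.0583
finger_force: 0.0
```

Request:
drive_tool(
  steps=[0,0,-4,0,0,0,0,0,-9,0,0,0,0,0,-15,0,0,0,0,0,-15,0,0,0],
)

```text
clock: 6.05
ee_pos: [0.5557, -0.0433, 0.1894]
ee_rot: [3.134, -0.001, 1.331]
ft_force: [0.1, 0.6, -0.7]
width: 0.0578
finger_force: 0.0
```

Run:
```python
from h import *
c,im=snap("wrist","w4")
show(lids(c,im,.06))
# c3: grasp 18 mm from the centre toward the +y end
goto(.4225-.0040,.2492+.0176,.15,102.7)
```

```text
x 0.5523 y -0.0428  113 x 42  ang 76.3 fill 0.97
  x 0.5373 y 0.0482  113 x 43  ang -14.8 fill 0.96
goto [0.4185, 0.2668, 0.15, 102.7] shift [ 26.87 -20.61   3.62] turn [ 0.004  0.    -0.462]
```

Request:
drive_tool(
  steps=[4.8,-3.6,0,0,0,-0.09,9.6,-7.3,0,0,0,-0.18,14.4,-11,0,0,0,-0.27,19.2,-14.7,0,0,0,-0.36,24,-18.4,0,0,0,-0.462],
)

```text
clock: 6.72
ee_pos: [0.4302, 0.2351, 0.1838]
ee_rot: [-3.14, 0.0, 1.796]
ft_force: [0.6, -0.4, -1.0]
width: 0.0582
finger_force: 0.0
```

Request:
drive_tool(
  steps=[0,0,0,0,0,0,0,0,0,0,0,0],
)

```text
clock: 6.98
ee_pos: [0.4314, 0.2335, 0.184]
ee_rot: [-3.14, 0.001, 1.793]
ft_force: [-0.4, -0.2, -0.7]
width: 0.0586
finger_force: 0.0
```

Run:
```python
from h import *
c,im=snap("wrist","w5")
show(lids(c,im,.04));print();show(tins(c,im))
s=observe();print(s["ee_rot"])
goto(.4225-.0040,.2492+.0176,.018,102.7)
```

```text
x 0.3407 y 0.2317  85 x 22  ang 4.5 fill 0.75
  x 0.4199 y 0.2486  113 x 43  ang -78.1 fill 0.97

  x 0.5613 y 0.3928  56 x 48  ang 12.7 fill 0.81
[-3.14057520e+00  5.51401147e-04  1.79157695e+00]
goto [0.4185, 0.2668, 0.018, 102.7] shift [ 3.6  -0.54 16.62] turn [-0.001  0.001 -0.001]
```

Request:
drive_tool(
  steps=[3.5,-0.76,4,0,0,0.013,3.5,-0.76,9,0,0,0.013,3.5,-0.76,14,0,0,0.013,3.5,-0.76,16.7,0,0,0.013,3.5,-0.76,16.7,0,0,0.013],
)

```text
clock: 7.65
ee_pos: [0.4158, 0.2642, 0.0161]
ee_rot: [-3.138, 0.001, 1.777]
ft_force: [0.1, 0.5, 0.9]
width: 0.0583
finger_force: 0.0
```

Request:
drive_tool(
  steps=[0,0,0,0,0,0,0,0,0,0,0,0,0,0,0,0,0,0,0,0,0,0,0,0,0,0,0,0,0,0],
  grip=255,
)

```text
clock: 8.28
ee_pos: [0.4177, 0.2665, 0.0191]
ee_rot: [3.139, -0.0, 1.779]
ft_force: [1.1, -2.9, 8.1]
width: 0.0408
finger_force: 62.1
```

Request:
drive_tool(
  steps=[0,0,-3,0,0,0,0,0,-7,0,0,0,0,0,-12,0,0,0,0,0,-12,0,0,0],
)

```text
clock: 8.78
ee_pos: [0.4186, 0.2675, 0.1418]
ee_rot: [3.135, -0.002, 1.78]
ft_force: [0.3, 1.0, -1.9]
width: 0.0405
finger_force: 67.3
```

Run:
```python
from h import *
ex=np.array([-.2334,-.9724]);t=np.array([.4832,-.0259])-.018*ex
print(observe()["ee_pos"])
goto(t[0],t[1],.15,76.5)
```

```text
[0.41863028 0.26749842 0.14183004]
goto [np.float64(0.48740120000000003), np.float64(-0.0083968), 0.15, 76.5] shift [-28.41   1.01  -0.88] turn [ 0.006 -0.004  0.445]
```

Request:
drive_tool(
  steps=[-5.7,0.2,-0.8,0,0,0.09,-11.4,0.4,-0.8,0,0,0.18,-17.1,0.6,-0.8,0,0,0.27,-22.8,0.8,-0.8,0,0,0.36,-28.4,1,-0.8,0,0,0.445],
)

```text
clock: 9.4
ee_pos: [0.4852, -0.0114, 0.1454]
ee_rot: [-3.141, -0.0, 1.332]
ft_force: [1.3, 1.6, -1.7]
width: 0.0408
finger_force: 67.1
```

Request:
drive_tool(
  steps=[0,0,0,0,0,0,0,0,0,0,0,0],
)

```text
clock: 9.65
ee_pos: [0.4849, -0.0094, 0.1453]
ee_rot: [-3.141, -0.0, 1.335]
ft_force: [0.7, 0.4, -1.3]
width: 0.041
finger_force: 67.2
```

Run:
```python
from h import *
ex=np.array([-.2334,-.9724]);t=np.array([.4832,-.0259])-.018*ex
c,im=snap("wrist","w6")
show(lids(c,im,.165))
goto(t[0],t[1],.0405,76.5)
```

```text
x 0.4843 y -0.0029  76 x 61  ang -87.9 fill 0.33
goto [np.float64(0.48740120000000003), np.float64(-0.0083968), 0.0405, 76.5] shift [ 0.1   0.24 10.49] turn [-0.001 -0.     0.001]
```

Request:
drive_tool(
  steps=[0.1,0.2,5,0,0,0,0.1,0.2,8.5,0,0,0,0.1,0.2,10,0,0,0,0.1,0.2,10.5,0,0,0,0.1,0.2,10.5,0,0,0],
)

```text
clock: 10.32
ee_pos: [0.488, -0.0087, 0.0416]
ee_rot: [3.141, -0.0, 1.335]
ft_force: [0.5, 0.2, -1.3]
width: 0.0404
finger_force: 67.1
```

Request:
drive_tool(
  steps=[0,0,0,0,0,0,0,0,0,0,0,0,0,0,0,0,0,0,0,0,0,0,0,0],
  grip=85,
)

```text
clock: 10.82
ee_pos: [0.4876, -0.009, 0.0409]
ee_rot: [3.141, -0.0, 1.335]
ft_force: [0.6, 0.8, 0.7]
width: 0.0568
finger_force: 0.0
```

Request:
drive_tool(
  steps=[0,0,-4,0,0,0,0,0,-9,0,0,0,0,0,-15,0,0,0,-2,0,-20,0,0,0,-2,0,-20,0,0,0],
)

```text
clock: 11.45
ee_pos: [0.4843, -0.0293, 0.2444]
ee_rot: [3.136, -0.001, 1.334]
ft_force: [-0.5, 0.1, -0.5]
width: 0.057
finger_force: 0.0
```

Run:
```python
from h import *
c,im=snap("wrist","w7")
show(lids(c,im,.06))
goto(.591,-.363,.2,90)
```

```text
x 0.5519 y -0.0418  110 x 43  ang 76.0 fill 0.77
  x 0.4826 y -0.0256  112 x 42  ang 76.4 fill 0.96
  x 0.5374 y 0.0484  113 x 43  ang -14.9 fill 0.96
goto [0.591, -0.363, 0.2, 90] shift [-29.96  18.27   4.25] turn [ 0.003 -0.    -0.237]
```

Request:
drive_tool(
  steps=[-5.7,1.9,-1,0,0,0,-11.4,3.8,-2,0,0,0,-17.1,5.7,-3,0,0,0,-22.8,7.6,-4,0,0,0,-28.6,9.5,-5,0,0,0],
)

```text
clock: 12.12
ee_pos: [0.508, -0.3302, 0.2896]
ee_rot: [-3.14, -0.001, 1.335]
ft_force: [1.9, 0.4, 0.7]
width: 0.0569
finger_force: 0.0
```

Request:
drive_tool(
  steps=[0,0,0,0,0,0,0,0,0,0,0,0],
)

```text
clock: 12.38
ee_pos: [0.5082, -0.3282, 0.2894]
ee_rot: [-3.14, -0.001, 1.335]
ft_force: [-0.9, 0.6, -0.5]
width: 0.0572
finger_force: 0.0
```

Run:
```python
from h import *
c,im=snap("wrist","w8")
show(lids(c,im,.04));print();show(tins(c,im))
```

```text
x 0.5874 y -0.4795  76 x 21  ang -79.7 fill 0.61
  x 0.4710 y -0.4439  116 x 45  ang -79.7 fill 0.91
  x 0.5900 y -0.3465  83 x 42  ang 85.9 fill 0.37
  x 0.3328 y -0.1161  65 x 42  ang 12.7 fill 0.92

  x 0.6007 y -0.2026  56 x 55  ang 78.0 fill 0.79
```

View pics/w8.png

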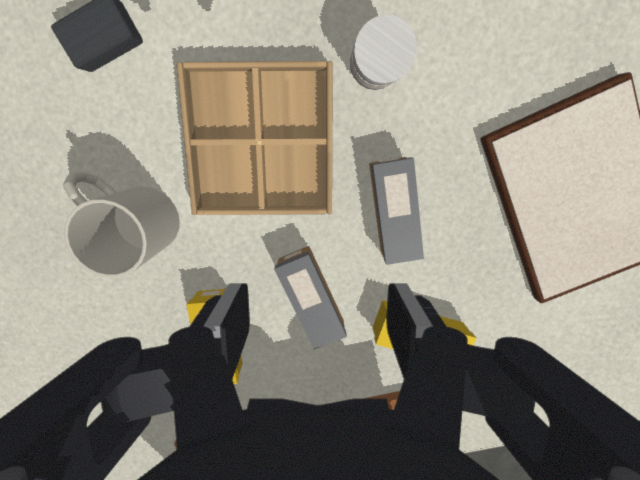

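The crate rim's outer corners are (178,62), (332,62), (331,214) and (193,214). c2's lid is (372,161), (412,158), (423,261) and (387,264). c1's lid is (276,264), (309,248), (345,328) and (315,349). The tin is at (386,49).

Run:
```python
from h import *
c=get_calibration("wrist")
show([rect(c,[(178,62),(332,62),(331,214),(193,214)],.03),rect(c,[(372,161),(412,158),(423,261),(387,264)],.04),rect(c,[(276,264),(309,248),(345,328),(315,349)],.04)])
print(unproj(c,[(178,62),(332,62),(331,214),(193,214),(258,141)],.03))
goto(.592,-.354,.16,82)
```

```text
x 0.4599 y -0.2538  157 x 155  ang 76.7 fill 1.00
  x 0.5895 y -0.3618  120 x 42  ang 86.5 fill 1.00
  x 0.4730 y -0.4412  121 x 44  ang -80.5 fill 1.00
[[ 0.40237513 -0.15955482]
 [ 0.55341858 -0.19584519]
 [ 0.51741445 -0.34803049]
 [ 0.36687975 -0.31196037]
 [ 0.45962746 -0.25265951]]
goto [0.592, -0.354, 0.16, 82] shift [-0.62  8.78 12.97] turn [-0.002 -0.001 -0.096]
```

Request:
drive_tool(
  steps=[-0.4,2.5,3.5,0,0,-0.06,-0.8,5,7,0,0,-0.12,-1.2,7.5,11,0,0,-0.174,-1.4,8.8,13.9,0,0,-0.174,-1.4,8.8,13.9,0,0,-0.174],
)

```text
clock: 13.05
ee_pos: [0.59, -0.3607, 0.1494]
ee_rot: [-3.138, -0.002, 1.511]
ft_force: [-0.3, 0.1, 0.7]
width: 0.0569
finger_force: 0.0
```

Run:
```python
from h import *
s=observe();print(s["ee_pos"],s["ee_rot"])
c,im=snap("wrist","w9")
L=lids(c,im,.04);show(L)
o=min(L,key=lambda o:abs(o[2]-112)+abs(o[3]-42));goto(o[0],o[1],.013,o[4])
```

```text
[ 0.59004534 -0.36071349  0.1493515 ] [-3.13761426e+00 -2.24757456e-03  1.51062548e+00]
  x 0.4434 y -0.4864  46 x 42  ang 5.6 fill 0.76
  x 0.4679 y -0.4133  56 x 49  ang -80.3 fill 0.52
  x 0.5893 y -0.3614  113 x 43  ang 86.1 fill 0.83
goto [0.5893143310546874, -0.36140487670898436, 0.013, 86.07907104492188] shift [-0.03 -0.08 13.86] turn [-0.002 -0.001  0.008]
```

Request:
drive_tool(
  steps=[0,0,5,0,0,0.008,0,0,10,0,0,0.008,0,0,13.6,0,0,0.008,0,0,13.6,0,0,0.008,0,0,13.6,0,0,0.008],
)

```text
clock: 13.72
ee_pos: [0.5917, -0.3634, 0.0189]
ee_rot: [3.139, 0.002, 1.501]
ft_force: [-0.2, -0.3, 0.5]
width: 0.0569
finger_force: 0.0
```

Request:
drive_tool(
  steps=[0,0,0,0,0,0,0,0,0,0,0,0,0,0,0,0,0,0,0,0,0,0,0,0,0,0,0,0,0,0],
  grip=255,
)

```text
clock: 14.35
ee_pos: [0.592, -0.3636, 0.0188]
ee_rot: [3.138, 0.002, 1.501]
ft_force: [-2.3, 1.6, 12.1]
width: 0.041
finger_force: 61.4
```

Request:
drive_tool(
  steps=[0,0,-4,0,0,0,0,0,-9,0,0,0,0,0,-15,0,0,0,0,0,-15,0,0,0],
)

```text
clock: 14.85
ee_pos: [0.5929, -0.3643, 0.1727]
ee_rot: [3.133, 0.005, 1.501]
ft_force: [0.4, -0.7, -2.9]
width: 0.0405
finger_force: 62.3
```

Run:
```python
from h import *
goto(.5653,.0079,.16,76.5)
```

```text
goto [0.5653, 0.0079, 0.16, 76.5] shift [36.94 -5.37  1.05] turn [0.009 0.004 0.166]
```

Request:
drive_tool(
  steps=[6,-0.9,0,0,0,0.03,12,-1.7,0,0,0,0.06,18,-2.6,0,0,0,0.1,24,-3.5,0,0,0,0.13,30,-4.4,0,0,0,0.16],
)

```text
clock: 15.48
ee_pos: [0.5672, -0.0587, 0.1661]
ee_rot: [3.141, -0.0, 1.34]
ft_force: [0.6, 0.7, -2.3]
width: 0.041
finger_force: 62.1
```

Request:
drive_tool(
  steps=[0,0,0,0,0,0,0,0,0,0,0,0],
)

```text
clock: 15.72
ee_pos: [0.5677, -0.0605, 0.166]
ee_rot: [3.141, 0.0, 1.342]
ft_force: [-0.3, -0.4, -1.7]
width: 0.0408
finger_force: 62.2
```

Run:
```python
from h import *
s=observe();print(s["ee_pos"],s["ee_rot"],s["width"])
c,im=snap("wrist","w10")
goto(.5648,.006,.0798,76.5)
show(tins(c,im))
```

```text
[ 0.56771802 -0.06053898  0.16603792] [3.14107889e+00 2.19740035e-04 1.34164424e+00] 0.04082425313252701
goto [0.5648, 0.006, 0.0798, 76.5] shift [ 6.47 -1.82  8.61] turn [0.    0.    0.005]
```

Request:
drive_tool(
  steps=[3.5,-1,0,0,0,0.005,6.5,-1.8,0,0,0,0.005,6.5,-1.8,0,0,0,0.005,6.5,-1.8,4,0,0,0.005,6.5,-1.8,7,0,0,0.005],
)

```text
clock: 16.4
ee_pos: [0.565, 0.0052, 0.0945]
ee_rot: [-3.141, 0.0, 1.334]
ft_force: [-0.2, -0.0, -2.0]
width: 0.0411
finger_force: 62.2
```

Request:
drive_tool(
  steps=[0,0,1.2,0,0,0,0,0,1.6,0,0,0,0,0,1.6,0,0,0],
)

```text
clock: 16.77
ee_pos: [0.5656, 0.0064, 0.0806]
ee_rot: [3.141, -0.0, 1.335]
ft_force: [-0.5, -0.4, -1.5]
width: 0.0408
finger_force: 62.1
```

Request:
drive_tool(
  steps=[0,0,0,0,0,0,0,0,0,0,0,0,0,0,0,0,0,0,0,0,0,0,0,0],
  grip=85,
)

```text
clock: 17.27
ee_pos: [0.5651, 0.0069, 0.0799]
ee_rot: [3.141, -0.0, 1.336]
ft_force: [0.3, -0.6, -0.1]
width: 0.0572
finger_force: 0.0
```

Request:
drive_tool(
  steps=[0,0,-4,0,0,0,0,0,-9,0,0,0,0,0,-15,0,0,0,-3,0,-18,0,0,0,-3,0,-18,0,0,0],
)

```text
clock: 17.9
ee_pos: [0.5588, -0.0236, 0.2623]
ee_rot: [3.137, -0.001, 1.334]
ft_force: [0.4, 0.4, -0.6]
width: 0.057
finger_force: 0.0
```

Run:
```python
from h import *
c,im=snap("wrist","w11")
show(lids(c,im,.1));print("lower");show(lids(c,im,.06))
goto(.474,-.441,.18,99.5)
```

```text
x 0.3738 y -0.0841  54 x 32  ang 10.3 fill 0.79
  x 0.4851 y -0.0397  150 x 52  ang 67.8 fill 0.54
  x 0.5309 y -0.0018  147 x 103  ang 76.4 fill 0.53
lower
  x 0.3476 y -0.1007  62 x 36  ang 10.3 fill 0.79
  x 0.4736 y -0.0505  170 x 58  ang 67.8 fill 0.54
  x 0.5254 y -0.0077  167 x 117  ang 76.4 fill 0.53
goto [0.474, -0.441, 0.18, 99.5] shift [-42.64   1.57   8.03] turn [ 0.002 -0.    -0.402]
```

Request:
drive_tool(
  steps=[-6,0.2,0,0,0,-0.08,-12,0.4,0,0,0,-0.16,-18,0.7,0,0,0,-0.24,-24,0.9,0,0,0,-0.32,-30,1.1,0,0,0,-0.4],
)

```text
clock: 18.58
ee_pos: [0.4982, -0.3177, 0.2584]
ee_rot: [-3.14, -0.001, 1.739]
ft_force: [1.2, -0.9, -0.0]
width: 0.057
finger_force: 0.0
```

Run:
```python
from h import *
goto(.474,-.441,.16,99.5)
```

```text
goto [0.474, -0.441, 0.16, 99.5] shift [-11.76  -4.43   9.83] turn [-0.001 -0.001  0.002]
```

Request:
drive_tool(
  steps=[-5,-2,2,0,0,0,-10,-4,4,0,0,0,-11.7,-4.4,9.8,0,0,0,-11.7,-4.4,9.8,0,0,0,-11.7,-4.4,9.8,0,0,0],
)

```text
clock: 19.2
ee_pos: [0.4752, -0.4384, 0.1628]
ee_rot: [3.141, -0.0, 1.737]
ft_force: [-0.6, -0.2, 1.1]
width: 0.0571
finger_force: 0.0
```

Run:
```python
from h import *
s=observe();print(s["ee_pos"],s["ee_rot"])
c,im=snap("wrist","w12")
L=lids(c,im,.04);show(L)
o=min(L,key=lambda o:abs(o[2]-112)+abs(o[3]-42));goto(o[0],o[1],.014,o[4])
```

```text
[ 0.47523853 -0.4384105   0.16279383] [ 3.14136732e+00 -8.57331642e-05  1.73661178e+00]
  x 0.3539 y -0.6069  48 x 46  ang -78.0 fill 0.78
  x 0.4701 y -0.4442  114 x 43  ang -80.2 fill 0.87
goto [0.4700994262695313, -0.4442063598632813, 0.014, -80.24074840545654] shift [-0.43 -0.67 14.97] turn [ 0.001  0.001 -0.004]
```

Request:
drive_tool(
  steps=[-0.45,-0.65,4,0,0,0,-0.45,-0.65,9,0,0,0,-0.45,-0.65,13,0,0,0,-0.45,-0.65,14.9,0,0,0,-0.45,-0.65,14.9,0,0,0],
)

```text
clock: 19.88
ee_pos: [0.4697, -0.4441, 0.0135]
ee_rot: [3.141, 0.0, 1.737]
ft_force: [0.1, -0.4, 0.2]
width: 0.0573
finger_force: 0.0
```

Request:
drive_tool(
  steps=[0,0,0,0,0,0,0,0,0,0,0,0,0,0,0,0,0,0,0,0,0,0,0,0,0,0,0,0,0,0],
  grip=255,
)

```text
clock: 20.5
ee_pos: [0.4704, -0.4455, 0.0154]
ee_rot: [3.139, 0.003, 1.736]
ft_force: [0.6, 3.2, 8.0]
width: 0.0412
finger_force: 62.3
```

Request:
drive_tool(
  steps=[0,0,-4,0,0,0,0,0,-9,0,0,0,0,0,-15,0,0,0,0,0,-15,0,0,0],
)

```text
clock: 21.0
ee_pos: [0.4712, -0.4466, 0.1695]
ee_rot: [3.136, 0.008, 1.736]
ft_force: [0.4, -0.1, -2.4]
width: 0.0408
finger_force: 61.7
```

Run:
```python
from h import *
goto(.4953,.0247,.165,76.5)
```

```text
goto [0.4953, 0.0247, 0.165, 76.5] shift [46.1  10.13  0.14] turn [0.008 0.007 0.401]
```

Request:
drive_tool(
  steps=[6,1.3,0,0,0,0.08,12,2.6,0,0,0,0.16,18,3.9,0,0,0,0.24,24,5.2,0,0,0,0.32,29.9,6.5,0,0,0,0.4],
)

```text
clock: 21.62
ee_pos: [0.4838, -0.1372, 0.1632]
ee_rot: [3.141, -0.0, 1.333]
ft_force: [1.8, 0.3, -0.8]
width: 0.0406
finger_force: 61.6
```

Run:
```python
from h import *
goto(.4953,.0247,.165,76.5);goto(.4953,.0247,.0765,76.5)
```

```text
goto [0.4953, 0.0247, 0.165, 76.5] shift [16.   -2.69 -0.19] turn [ 0.001 -0.    -0.002]
goto [0.4953, 0.0247, 0.0765, 76.5] shift [16.   -2.7   8.66] turn [ 0.001 -0.    -0.002]
```

Request:
drive_tool(
  steps=[5.5,-0.9,0,0,0,0,11,-1.8,0,0,0,0,16,-2.7,0,0,0,0,16,-2.7,0,0,0,0,16,-2.7,0,0,0,0],
)

```text
clock: 22.25
ee_pos: [0.4949, 0.0227, 0.1629]
ee_rot: [3.141, 0.0, 1.337]
ft_force: [-1.1, -0.2, -2.0]
width: 0.0411
finger_force: 61.6
```

Run:
```python
from h import *
print(observe()["width"])
goto(.4953,.0247,.0765,76.5)
```

```text
0.04111239935885921
goto [0.4953, 0.0247, 0.0765, 76.5] shift [ 0.21 -0.01  8.64] turn [0.    0.    0.001]
```

Next I place it and fly toward the tin at (0.60,-0.20), looking at it on the way.

Request:
drive_tool(
  steps=[0.1,0,4,0,0,0,0.1,0,7,0,0,0,0.1,0,8.2,0,0,0,0.1,0,8.6,0,0,0,0.1,0,8.6,0,0,0],
)

```text
clock: 22.88
ee_pos: [0.4958, 0.0234, 0.0776]
ee_rot: [3.141, -0.0, 1.335]
ft_force: [1.5, 0.3, -1.6]
width: 0.0408
finger_force: 61.5
```

Request:
drive_tool(
  steps=[0,0,0,0,0,0,0,0,0,0,0,0,0,0,0,0,0,0,0,0,0,0,0,0],
  grip=85,
)

```text
clock: 23.38
ee_pos: [0.4953, 0.0237, 0.0769]
ee_rot: [3.141, -0.0, 1.336]
ft_force: [0.5, 0.2, 0.0]
width: 0.0568
finger_force: 0.0
```

Request:
drive_tool(
  steps=[0,0,-4,0,0,0,0,0,-9,0,0,0,0,0,-15,0,0,0,-5,0,-18,0,0,0,-10,0,-18,0,0,0],
)

```text
clock: 24.0
ee_pos: [0.4728, -0.0746, 0.2592]
ee_rot: [3.137, -0.0, 1.337]
ft_force: [1.2, -0.4, -1.1]
width: 0.0568
finger_force: 0.0
```

Run:
```python
from h import *
c,im=snap("wrist","w13")
show(lids(c,im,.1))
goto(.6,-.203,.15,0);goto(.6,-.203,.15,76)
```

```text
x 0.3578 y -0.0943  54 x 32  ang 12.2 fill 0.94
  x 0.5568 y -0.0142  154 x 48  ang 74.8 fill 0.83
  x 0.5010 y 0.0006  154 x 66  ang 76.6 fill 0.66
goto [0.6, -0.203, 0.15, 0] shift [-9.   15.42 10.87] turn [ 0.003 -0.     1.334]
goto [0.6, -0.203, 0.15, 76] shift [-9.   15.42 10.87] turn [0.002 0.002 0.008]
```

View pics/w13.png

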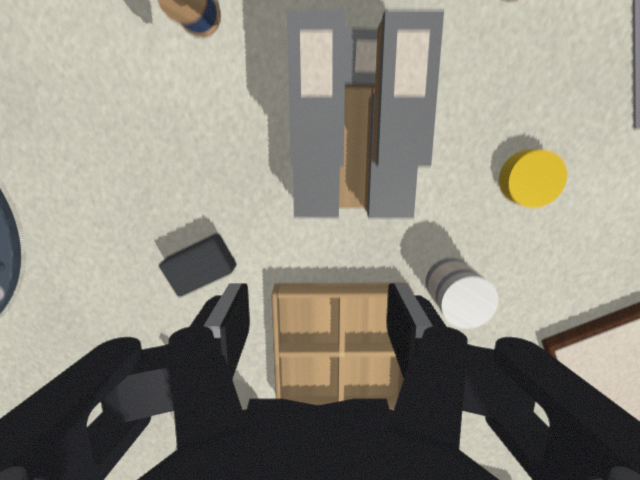

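Both upper cartons lie squarely on the lower layer. Their lids start at (288,11)–(345,11) and (384,10)–(442,12). The tin at (468,300) and the crate are unchanged.

Run:
```python
from h import *
c=get_calibration("wrist");C=np.array([.5245,-.008]);ex=np.array([-.2334,-.9724]);ey=np.array([.9724,-.2334])
for q,z in (([(288,11),(345,11),(341,163),(291,163)],.1),([(384,10),(442,12),(433,165),(380,163)],.1)):
    o=rect(c,q,z);show([o]);d=np.array(o[:2])-C;print(d@ex,d@ey)
print(proj(c,[(.6,-.203,.062)]),observe()["joint_pos"][5]);show(tins(c,cv2.imread("pics/w13.png")))
goto(.6,-.203,.15,31.6);goto(.6,-.203,.15,121.6)
```

```text
x 0.4931 y 0.0184  109 x 41  ang 76.5 fill 1.00
-0.01833179033203126 -0.03668351165771481
  x 0.5626 y 0.0012  112 x 43  ang 77.5 fill 1.00
-0.01779852543029786 0.0349267021286011
[[471.47282893 297.08083342]] 1.6421734638731114
  x 0.5969 y -0.2087  57 x 56  ang 38.5 fill 0.78
goto [0.6, -0.203, 0.15, 31.6] shift [-9.   15.42 10.87] turn [0.003 0.001 0.783]
goto [0.6, -0.203, 0.15, 121.6] shift [-9.   15.42 10.87] turn [ 0.002  0.003 -0.788]
```

Request:
drive_tool(
  steps=[-2,3.5,1.5,0,0,0.16,-4,7,3,0,0,0.32,-6,10.5,5,0,0,0.48,-8,13.5,7,0,0,0.64,-9,15.4,8.5,0,0,0.783],
  grip=0,
)

```text
clock: 24.68
ee_pos: [0.6013, -0.1981, 0.1703]
ee_rot: [-3.141, 0.001, 0.547]
ft_force: [-0.8, -0.4, 0.6]
width: 0.0854
finger_force: 0.0
```

Request:
drive_tool(
  steps=[0,0,0,0,0,0,0,0,0,0,0,0,0,0,0,0,0,0],
)

```text
clock: 25.05
ee_pos: [0.6007, -0.1965, 0.1728]
ee_rot: [3.141, -0.001, 0.555]
ft_force: [-0.0, 0.5, 1.4]
width: 0.0853
finger_force: 0.0
```

Run:
```python
from h import *
s=observe();print(s["ee_pos"],s["ee_rot"])
c,im=snap("wrist","w14")
L=tins(c,im);show(L)
goto(L[0][0],L[0][1],.032,31.6)
```

```text
[ 0.60069261 -0.19650958  0.1727551 ] [ 3.14081958e+00 -7.50126551e-04  5.54559034e-01]
  x 0.6004 y -0.2026  56 x 56  ang -58.2 fill 0.79
goto [0.60041845703125, -0.20255508422851562, 0.032, 31.6] shift [-0.35  0.48 14.07] turn [ 0.001 -0.001  0.003]
```

Request:
drive_tool(
  steps=[-0.35,0.5,4,0,0,0,-0.35,0.5,9,0,0,0,-0.35,0.5,13,0,0,0,-0.35,0.5,14,0,0,0,-0.35,0.5,14,0,0,0],
)

```text
clock: 25.72
ee_pos: [0.6007, -0.203, 0.0328]
ee_rot: [3.141, -0.0, 0.553]
ft_force: [-0.2, 0.5, -0.1]
width: 0.0858
finger_force: 0.0
```

Request:
drive_tool(
  steps=[0,0,0,0,0,0,0,0,0,0,0,0,0,0,0,0,0,0,0,0,0,0,0,0,0,0,0,0,0,0],
  grip=255,
)

```text
clock: 26.35
ee_pos: [0.6015, -0.2034, 0.0338]
ee_rot: [3.139, -0.002, 0.553]
ft_force: [-1.4, 0.6, 13.1]
width: 0.0544
finger_force: 61.9
```

Request:
drive_tool(
  steps=[0,0,-4,0,0,0,0,0,-8,0,0,0,0,0,-11,0,0,0,0,0,-11,0,0,0],
)

```text
clock: 26.85
ee_pos: [0.6019, -0.2036, 0.1449]
ee_rot: [3.138, -0.003, 0.553]
ft_force: [0.4, -0.1, -2.4]
width: 0.0542
finger_force: 64.0
```

Run:
```python
from h import *
goto(.488,-.2991,.14,31.6)
```

```text
goto [0.488, -0.2991, 0.14, 31.6] shift [-14.71   2.15   0.45] turn [ 0.004 -0.003  0.001]
```

Request:
drive_tool(
  steps=[-5,0.7,0,0,0,0,-10,1.4,0,0,0,0,-14.7,2.1,0,0,0,0,-14.7,2.1,0,0,0,0,-14.7,2.1,0,0,0,0],
)

```text
clock: 27.48
ee_pos: [0.4862, -0.298, 0.1413]
ee_rot: [-3.141, 0.0, 0.552]
ft_force: [-0.1, -1.0, -2.7]
width: 0.0544
finger_force: 64.1
```

Run:
```python
from h import *
c,im=snap("wrist","w15");s=observe();print(s["ee_pos"],s["width"])
goto(.488,-.2991,.041,31.6)
u=np.array([.9728,-.2317]);v=np.array([.2317,.9728])
P=[np.r_[np.array([.4598,-.2533])+a*u+b*v,.03] for a,b in ((.079,.079),(-.079,.079),(-.079,-.079),(.079,-.079),(0,0))]
q=proj(c,P).round().astype(int);print(q.tolist())
for p in q: cv2.circle(im,tuple(int(k) for k in p),4,(0,0,255),1)
cv2.imwrite("pics/w15b.png",im)
```

```text
[ 0.4866122  -0.29763693  0.14135668] 0.05433562059473646
goto [0.488, -0.2991, 0.041, 31.6] shift [ 0.04  0.2  10.04] turn [-0.001  0.     0.002]
[[238, 60], [91, 230], [254, 366], [403, 230], [247, 230]]
```

View pics/w15b.png

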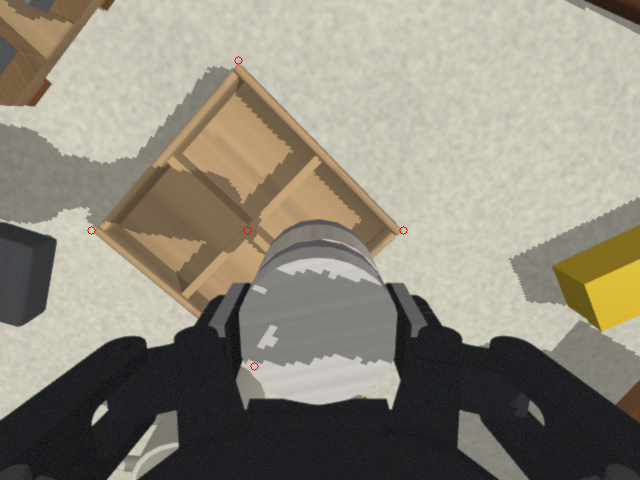

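The real crate corners are about (240,67) top, (98,227) left and (401,231) right, so the prediction is a few pixels off. I'll refit the centre.

Run:
```python
from h import *
c=get_calibration("wrist")
q=unproj(c,[(98,227),(401,231),(240,67)],.03);print(q,(q[0]+q[1])/2,np.linalg.norm(q[0]-q[1]),np.linalg.norm(q[0]-q[2]),np.linalg.norm(q[1]-q[2]),np.degrees(np.arctan2(*(q[1]-q[0])[::-1])))
im=cv2.imread("pics/w15.png")[40:290,60:420];cv2.imwrite("pics/w15c.png",cv2.resize(im,None,fx=2.2,fy=2.2,interpolation=cv2.INTER_CUBIC))
```

```text
[[ 0.40630089 -0.16112684]
 [ 0.51775813 -0.34721243]
 [ 0.55244229 -0.19730043]] [ 0.46202951 -0.25416963] 0.21691142072656353 0.15055177840541054 0.15387201608635737 -59.08020891030161
```

View pics/w15c.png

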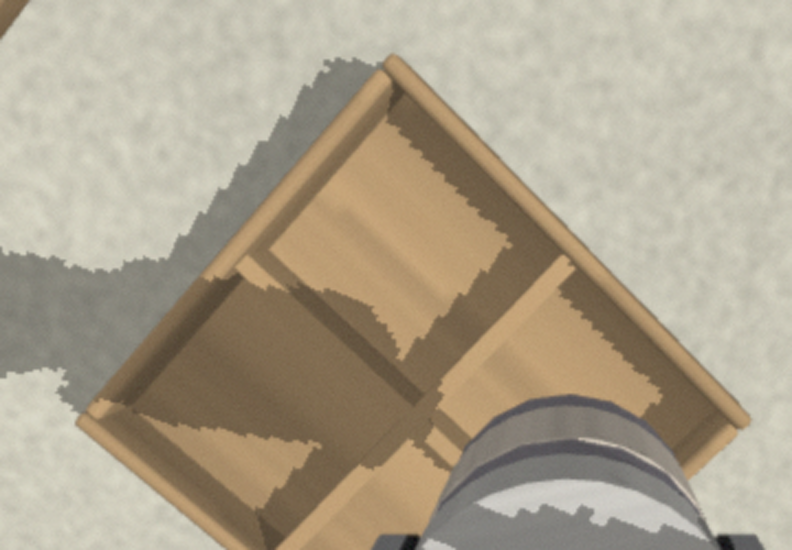

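Request:
drive_tool(
  steps=[0,0.2,4,0,0,0,0,0.2,7,0,0,0,0,0.2,9,0,0,0,0,0.2,10,0,0,0,0,0.2,10,0,0,0],
)

```text
clock: 28.15
ee_pos: [0.4877, -0.2993, 0.0415]
ee_rot: [-3.141, 0.0, 0.554]
ft_force: [-0.2, -0.7, -1.2]
width: 0.0543
finger_force: 64.2
```

Run:
```python
from h import *
s=observe();print(s["ee_pos"],s["ft_force"],s["width"])
```

```text
[ 0.48770072 -0.29930421  0.04150524] [-0.16293428 -0.6945896  -1.17648625] 0.0542678382573721
```

Request:
drive_tool(
  steps=[0,0,0,0,0,0,0,0,0,0,0,0,0,0,0,0,0,0,0,0,0,0,0,0],
  grip=30,
)

```text
clock: 28.65
ee_pos: [0.4874, -0.2999, 0.042]
ee_rot: [3.141, -0.0, 0.553]
ft_force: [-0.1, -0.6, 0.1]
width: 0.0756
finger_force: 0.0
```

Request:
drive_tool(
  steps=[0,0,-4,0,0,0,0,0,-9,0,0,0,0,0,-15,0,0,0,0,0,-15,0,0,0],
)

```text
clock: 29.15
ee_pos: [0.4893, -0.301, 0.1966]
ee_rot: [3.135, -0.003, 0.553]
ft_force: [0.1, 0.4, -0.9]
width: 0.0753
finger_force: 0.0
```

Run:
```python
from h import *
c,im=snap("wrist","w16");show(tins(c,im,.068));print(observe()["ee_pos"])
```

```text
x 0.4868 y -0.2985  56 x 56  ang -58.4 fill 0.78
[ 0.48834223 -0.30045982  0.19392801]
```

Request:
drive_tool(
  steps=[2.9,-4.8,0,0,0,-0.1,5.9,-9.5,0,0,0,-0.2,8.8,-14.3,0,0,0,-0.3,11.8,-19,0,0,0,-0.41,14.7,-23.8,0,0,0,-0.52],
  grip=0,
)

```text
clock: 29.82
ee_pos: [0.4867, -0.0184, 0.1908]
ee_rot: [-3.14, 0.001, 1.076]
ft_force: [1.5, 0.0, 0.3]
width: 0.0852
finger_force: 0.0
```

Request:
drive_tool(
  steps=[4.7,-3,0,0,0,-0.1,9.5,-6,0,0,0,-0.2,14.2,-9,0,0,0,-0.3,18.9,-12.1,0,0,0,-0.41,23.7,-15.1,0,0,0,-0.52],
)

```text
clock: 30.45
ee_pos: [0.4671, 0.2618, 0.1908]
ee_rot: [-3.14, 0.001, 1.597]
ft_force: [1.6, 0.0, 0.2]
width: 0.0855
finger_force: 0.0
```

Request:
drive_tool(
  steps=[4,-0.8,0,0,0,-0.13,8,-1.6,0,0,0,-0.26,12,-2.4,0,0,0,-0.39,12,-2.4,0,0,0,-0.52,12,-2.4,0,0,0,-0.52],
)

```text
clock: 31.08
ee_pos: [0.4408, 0.3796, 0.1906]
ee_rot: [-3.14, 0.0, 2.113]
ft_force: [0.2, 0.1, 0.8]
width: 0.0854
finger_force: 0.0
```

Run:
```python
from h import *
s=observe();print(s["ee_pos"],s["ee_rot"],s["joint_pos"][5])
c,im=snap("wrist","w17")
L=tins(c,im);show(L)
for o in L: goto(o[0],o[1],.032,121.6)
```

```text
[0.44084161 0.37963375 0.19060703] [-3.13971066e+00  3.60953003e-04  2.11274663e+00] 1.7398033033602915
  x 0.5590 y 0.4036  56 x 45  ang 13.4 fill 0.76
  x 0.4406 y 0.3984  56 x 56  ang 57.4 fill 0.78
goto [0.5589667358398438, 0.4036005859375, 0.032, 121.6] shift [-3.96 11.39 15.87] turn [-0.002  0.    -0.012]
goto [0.44060635375976565, 0.3983909606933594, 0.032, 121.6] shift [ 1.67  0.96 15.88] turn [-0.002  0.    -0.012]
```

Request:
drive_tool(
  steps=[1.65,0.95,4,0,0,-0.01,1.65,0.95,9,0,0,-0.01,1.65,0.95,14,0,0,-0.01,1.65,0.95,15.8,0,0,-0.01,1.65,0.95,15.8,0,0,-0.01],
)

```text
clock: 31.75
ee_pos: [0.4403, 0.3974, 0.0324]
ee_rot: [-3.139, 0.001, 2.12]
ft_force: [-0.8, -0.1, 0.6]
width: 0.0848
finger_force: 0.0
```

Request:
drive_tool(
  steps=[0,0,0,0,0,0,0,0,0,0,0,0,0,0,0,0,0,0,0,0,0,0,0,0,0,0,0,0,0,0],
  grip=255,
)

```text
clock: 32.38
ee_pos: [0.4418, 0.3992, 0.0355]
ee_rot: [3.139, -0.0, 2.122]
ft_force: [-0.9, -2.8, 9.6]
width: 0.0542
finger_force: 62.2
```

Request:
drive_tool(
  steps=[0,0,-5,0,0,0,0,0,-10,0,0,0,0,0,-15,0,0,0,0,0,-15,0,0,0],
)

```text
clock: 32.88
ee_pos: [0.4427, 0.4001, 0.1885]
ee_rot: [3.134, -0.001, 2.122]
ft_force: [0.5, 0.6, -3.4]
width: 0.0541
finger_force: 65.5
```

Run:
```python
from h import *
goto(.4318,-.2082,.18,121.6)
```

```text
goto [0.4318, -0.2082, 0.18, 121.6] shift [-51.25 -32.81   0.53] turn [ 0.007 -0.001  0.   ]
```

Request:
drive_tool(
  steps=[-5.1,-3.3,0,0,0,0,-10.2,-6.5,0,0,0,0,-15.4,-9.8,0,0,0,0,-20.5,-13.1,0,0,0,0,-25.6,-16.4,0,0,0,0],
)

```text
clock: 33.5
ee_pos: [0.4349, 0.0929, 0.1832]
ee_rot: [-3.141, 0.0, 2.123]
ft_force: [0.4, 0.2, -3.4]
width: 0.0541
finger_force: 65.4
```

Request:
drive_tool(
  steps=[-5.1,-3.3,0,0,0,0,-10.2,-6.5,0,0,0,0,-15.4,-9.8,0,0,0,0,-20.5,-13.1,0,0,0,0,-25.6,-16.4,0,0,0,0],
)

```text
clock: 34.12
ee_pos: [0.4295, -0.2111, 0.1833]
ee_rot: [-3.142, -0.0, 2.122]
ft_force: [1.9, 0.2, -1.5]
width: 0.0544
finger_force: 65.4
```

Request:
drive_tool(
  steps=[0,0,3,0,0,0,0,0,3,0,0,0],
)

```text
clock: 34.38
ee_pos: [0.4284, -0.2089, 0.1517]
ee_rot: [-3.139, -0.004, 2.121]
ft_force: [0.9, 0.4, -2.0]
width: 0.0543
finger_force: 65.5
```

Run:
```python
from h import *
s=observe();print(s["width"],s["finger_force"],s["joint_pos"][5])
c,im=snap("wrist","w18");show(tins(c,im,.068))
goto(.4318,-.2082,.0425,121.6)
```

```text
0.054299155044124116 65.54534912109375 0.5666143692081372
  x 0.4645 y -0.2641  112 x 105  ang 82.2 fill 0.78
goto [0.4318, -0.2082, 0.0425, 121.6] shift [-0.12  0.25 11.07] turn [-0.001 -0.002  0.   ]
```

Request:
drive_tool(
  steps=[-0.1,0.25,4,0,0,0,-0.1,0.25,7.5,0,0,0,-0.1,0.25,10,0,0,0,-0.1,0.25,10.6,0,0,0,-0.1,0.25,10.6,0,0,0],
)

```text
clock: 35.05
ee_pos: [0.4335, -0.2085, 0.0488]
ee_rot: [3.141, 0.001, 2.124]
ft_force: [0.4, 0.2, -2.7]
width: 0.0539
finger_force: 65.7
```

Request:
drive_tool(
  steps=[0,0,0.2,0,0,0,0,0,0.2,0,0,0],
)

```text
clock: 35.3
ee_pos: [0.4333, -0.2089, 0.0465]
ee_rot: [3.141, 0.001, 2.123]
ft_force: [0.1, 0.4, -3.0]
width: 0.0545
finger_force: 65.7
```

Request:
drive_tool(
  steps=[0,0,0,0,0,0,0,0,0,0,0,0,0,0,0,0,0,0,0,0,0,0,0,0],
  grip=30,
)

```text
clock: 35.8
ee_pos: [0.4329, -0.2088, 0.0458]
ee_rot: [3.142, 0.0, 2.123]
ft_force: [1.0, -0.5, -0.2]
width: 0.0752
finger_force: 0.0
```

Request:
drive_tool(
  steps=[0,0,-4,0,0,0,0,0,-9,0,0,0,0,0,-15,0,0,0,0,0,-15,0,0,0],
)

```text
clock: 36.3
ee_pos: [0.4349, -0.2097, 0.2]
ee_rot: [3.138, 0.006, 2.123]
ft_force: [0.7, -0.6, -1.6]
width: 0.0753
finger_force: 0.0
```

Run:
```python
from h import *
c,im=snap("wrist","w19");show(tins(c,im,.068))
goto(.56,.38,.19,121.6)
```

```text
x 0.4867 y -0.2982  56 x 55  ang -58.6 fill 0.80
  x 0.4326 y -0.2084  56 x 55  ang -57.0 fill 0.78
goto [0.56, 0.38, 0.19, 121.6] shift [43.56 41.63  0.7 ] turn [0.002 0.003 0.   ]
```

Request:
drive_tool(
  steps=[4.3,4.2,0,0,0,0,8.7,8.3,0,0,0,0,13,12.5,0,0,0,0,17.4,16.6,0,0,0,0,21.8,20.8,0,0,0,0],
  grip=0,
)

```text
clock: 36.98
ee_pos: [0.4951, 0.0879, 0.1946]
ee_rot: [-3.14, -0.001, 2.123]
ft_force: [1.4, -1.8, 0.1]
width: 0.0849
finger_force: 0.0
```

Request:
drive_tool(
  steps=[4.3,4.2,0,0,0,0,8.7,8.3,0,0,0,0,13,12.5,0,0,0,0,17.4,16.6,0,0,0,0,21.8,20.8,0,0,0,0],
)

```text
clock: 37.6
ee_pos: [0.5581, 0.3823, 0.1942]
ee_rot: [-3.14, 0.0, 2.123]
ft_force: [0.6, -0.1, 0.5]
width: 0.0858
finger_force: 0.0
```

Request:
drive_tool(
  steps=[0,0,0,0,0,0,0,0,0,0,0,0],
)

```text
clock: 37.85
ee_pos: [0.558, 0.3802, 0.1943]
ee_rot: [-3.139, 0.0, 2.123]
ft_force: [-0.7, -1.8, 0.8]
width: 0.0853
finger_force: 0.0
```

Run:
```python
from h import *
c,im=snap("wrist","w20")
L=tins(c,im);show(L)
for o in L: goto(o[0],o[1],.032,121.6)
```

```text
x 0.5604 y 0.3985  56 x 56  ang 31.6 fill 0.79
goto [0.5604435424804688, 0.3985046691894531, 0.032, 121.6] shift [ 1.49  1.2  16.3 ] turn [-0.002  0.    -0.   ]
```

Request:
drive_tool(
  steps=[1.5,1.2,4,0,0,0,1.5,1.2,9,0,0,0,1.5,1.2,14,0,0,0,1.5,1.2,16.2,0,0,0,1.5,1.2,16.2,0,0,0],
)

```text
clock: 38.52
ee_pos: [0.5599, 0.3976, 0.0327]
ee_rot: [-3.139, 0.0, 2.121]
ft_force: [0.0, -0.4, 0.6]
width: 0.0852
finger_force: 0.0
```

Request:
drive_tool(
  steps=[0,0,0,0,0,0,0,0,0,0,0,0,0,0,0,0,0,0,0,0,0,0,0,0,0,0,0,0,0,0],
  grip=255,
)

```text
clock: 39.15
ee_pos: [0.5617, 0.3999, 0.036]
ee_rot: [3.139, 0.0, 2.123]
ft_force: [-2.4, -4.4, 11.4]
width: 0.0546
finger_force: 62.2
```

Request:
drive_tool(
  steps=[0,0,-5,0,0,0,0,0,-10,0,0,0,0,0,-15,0,0,0,0,0,-15,0,0,0],
)

```text
clock: 39.65
ee_pos: [0.5626, 0.4009, 0.1891]
ee_rot: [3.134, -0.001, 2.123]
ft_force: [-0.0, 0.9, -3.0]
width: 0.0539
finger_force: 65.2
```

Run:
```python
from h import *
goto(.5058,-.2258,.19,121.6)
```

```text
goto [0.5058, -0.2258, 0.19, 121.6] shift [-50.38 -37.69  -0.42] turn [ 0.008 -0.001  0.   ]
```

Request:
drive_tool(
  steps=[-4.9,-3.7,0,0,0,0,-9.8,-7.3,0,0,0,0,-14.7,-11,0,0,0,0,-19.6,-14.6,0,0,0,0,-24.5,-18.3,0,0,0,0],
)

```text
clock: 40.28
ee_pos: [0.5326, 0.0932, 0.1833]
ee_rot: [-3.141, -0.0, 2.123]
ft_force: [1.9, -0.6, -2.3]
width: 0.0543
finger_force: 65.1
```

Request:
drive_tool(
  steps=[-4.9,-3.7,0,0,0,0,-9.8,-7.3,0,0,0,0,-14.7,-11,0,0,0,0,-19.6,-14.6,0,0,0,0,-24.5,-18.3,0,0,0,0],
)

```text
clock: 40.9
ee_pos: [0.5053, -0.2113, 0.1833]
ee_rot: [-3.142, -0.0, 2.123]
ft_force: [1.8, -0.3, -2.4]
width: 0.0541
finger_force: 65.1
```

Request:
drive_tool(
  steps=[-1.4,-1.1,3,0,0,0,-1.4,-1.1,3,0,0,0,-1.4,-1.1,3,0,0,0],
)

```text
clock: 41.28
ee_pos: [0.5041, -0.2264, 0.1542]
ee_rot: [3.141, -0.0, 2.123]
ft_force: [0.5, -0.2, -1.4]
width: 0.0544
finger_force: 65.3
```

Run:
```python
from h import *
s=observe();print(s["width"],s["finger_force"])
goto(.5058,-.2258,.0435,121.6)
```

```text
0.05438429275772108 65.2669608592987
goto [0.5058, -0.2258, 0.0435, 121.6] shift [-0.04  0.17 11.07] turn [ 0.    -0.     0.001]
```

Then release, lift, and back off to a spot with the crate and board both in view.

Request:
drive_tool(
  steps=[0,0.15,4,0,0,0,0,0.15,7.5,0,0,0,0,0.15,10,0,0,0,0,0.15,11,0,0,0,0,0.15,11,0,0,0],
)

```text
clock: 41.9
ee_pos: [0.5058, -0.2258, 0.0444]
ee_rot: [3.141, 0.0, 2.124]
ft_force: [0.2, -0.4, -2.9]
width: 0.0543
finger_force: 65.4
```

Request:
drive_tool(
  steps=[0,0,0,0,0,0,0,0,0,0,0,0,0,0,0,0,0,0,0,0,0,0,0,0],
  grip=30,
)

```text
clock: 42.4
ee_pos: [0.5055, -0.2264, 0.044]
ee_rot: [3.141, 0.0, 2.123]
ft_force: [0.1, 0.5, 0.0]
width: 0.0753
finger_force: 0.0
```

Request:
drive_tool(
  steps=[0,0,-5,0,0,0,0,0,-10,0,0,0,0,0,-16,0,0,0,0,0,-21,0,0,0,0,0,-21,0,0,0],
)

```text
clock: 43.02
ee_pos: [0.5069, -0.227, 0.2577]
ee_rot: [3.138, 0.005, 2.123]
ft_force: [0.6, -0.2, -0.2]
width: 0.0755
finger_force: 0.0
```

Request:
drive_tool(
  steps=[0,0,0,0,0,0,0,0,0,0,0,0,0,0,0,0,0,0],
)

```text
clock: 43.4
ee_pos: [0.505, -0.2262, 0.2529]
ee_rot: [-3.141, -0.001, 2.123]
ft_force: [0.3, 0.4, 0.4]
width: 0.0753
finger_force: 0.0
```

Run:
```python
from h import *
c,im=snap("wrist","w21");print(observe()["ee_pos"])
u=np.array([.9728,-.2317]);v=np.array([.2317,.9728])
for o in tins(c,im,.068): show([o]);d=np.array(o[:2])-[.46,-.254];print("   crate",(d@u).round(4),(d@v).round(4))
c,im=snap("scene","s2");im=cv2.resize(im[140:390,160:560],None,fx=2,fy=2,interpolation=cv2.INTER_CUBIC);cv2.imwrite("pics/s2c.png",im)
```

```text
[ 0.50509432 -0.22623067  0.25307916]
  x 0.4869 y -0.2981  56 x 55  ang -59.5 fill 0.79
   crate 0.0364 -0.0367
  x 0.5064 y -0.2265  56 x 55  ang -58.4 fill 0.78
   crate 0.0388 0.0375
  x 0.4330 y -0.2084  56 x 55  ang -59.5 fill 0.79
   crate -0.0368 0.0381
```

View pics/w21.png

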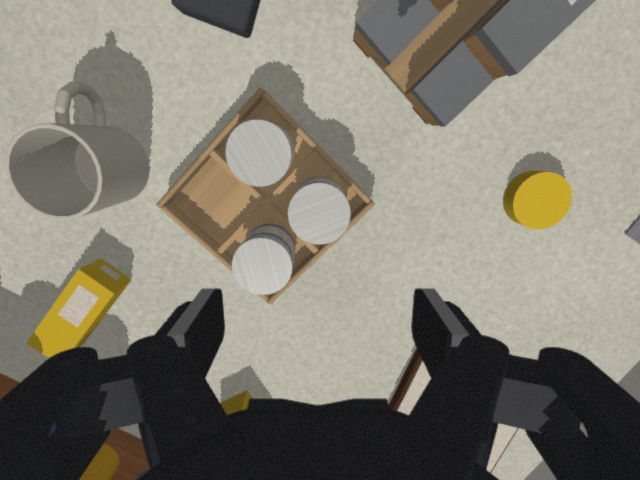

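View pics/s2c.png

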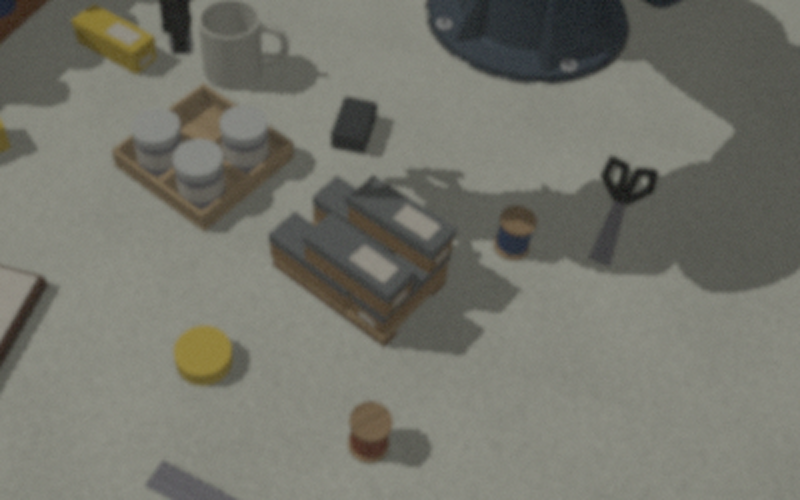

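The wrist view shows three upright tins, each in its own crate cell at (259,153), (319,211) and (262,265). The scene view shows both upper cartons squarely on the complete lower layer, with the spools and tape where they started.

```bash
python3 -c "
from plant import *
print(sign_off())"
```

```text
the job is handed in; nothing more can be done
None
```

I finished the kit and handed it in at about 43 s. All five cartons are stacked in two layers on the board (the two upper ones in the lengthwise places), and all three tins stand in separate crate cells. My last measurements put everything within tolerance, but `sign_off()` returned no verdict.

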